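# Uncover the biscuit tin, leave its inner lid on

## Task

Carry the nested pair of lids by the red knob, lower it gently on to the open biscuit tin until the inner lid sits fully home, and let go. Then take the blue outer cover alone by its steel collar and lift it until it is wholly above the knob, leaving the inner lid seated and untouched, and finish while still holding the cover in the gripper, level and still, over the tin. Keep the two lids together until they are on the tin, do not drop them or shove the tin, and leave the jar, loaf and mug alone.

Things in the scene. Friction and masses are not known exactly. Their poses are not given: they have to be found in the camera images.
- tin: Open round biscuit tin, blue, loose, about 0.9 kg, standing upright on the counter: outer diameter 138 mm, height 90 mm, wall 4 mm (mouth 130 mm across). Biscuits fill it to about 25 mm below the rim. Origin: centre of its underside; z up.
- tin_mouth (a point): Centre of the tin's mouth, in the plane of its rim, 90 mm above the tin's underside.
- inner: White inner lid, 0.16 kg, hidden under the cover but for its knob. Origin: centre of its underside. Plug 14 mm deep (125 mm across, 120 at the bottom), fits the tin's mouth with 2.5 mm play; flange 144 mm across (14 to 18 mm up) rests on the rim; knob 18 mm across, top 77 mm up. Seated: origin 76 mm above the tin's. Starts on the counter. Lifted by the knob, it carries the cover on its flange.
- knob (a point): Point on the axis of the red knob (upright, round, 18 mm across), 62 mm above the inner lid's underside; grip the knob here. 30 mm of knob stand out above the collar when nested: this point is their middle, 15 mm below the knob's top. When the lid is seated it is 48 mm above the tin's rim.
- outer: Blue metal outer cover, 0.2 kg, nested over the inner lid (its origin then 2 mm above the inner lid's). Origin: centre of the skirt's lower edge. Skirt 156 mm across outside, 150 inside; top face 19 mm above the origin, with a 38 mm hole ringed by an upright steel collar 48 mm across outside, its top 45 mm above the origin. The knob stands up through the collar.
- collar (a point): Centre of the outer cover's steel collar, on its axis, half-way up: 32 mm above the cover's origin, 13 mm above the cover's top face and 13 mm below the collar's top. The collar is taken from above by its outside (48 mm wide), with the knob standing up between the fingers: when nested the knob's top is 43 mm above this point.
- jar: Bystander: amber glass jar with a steel lid, 68 mm across, 120 mm high. Origin: centre of its underside.
- loaf: Bystander: small loaf of bread, about 75 x 170 x 76 mm, long side along its y axis. Origin: centre of its underside.
- mug: Bystander: white mug, 80 mm across, 90 mm high, handle at its +y side. Origin: centre of its underside.
Mind the look-alikes: they are no part of the job. Leave any pink or white look-alike of the outer alone. Several things look just like the inner: the one meant starts farthest to the robot's left.

How it is judged:
By the outcome, as a careful person would: the job done as asked, in the order asked, and still so for the second after the job is handed in, while the arm keeps its last pose, push and grip.
It also fails if it takes over 53 s, if anything falls off the work surface, if the arm or the gripper's body presses on something with over 40 N, if the wrist force passes 120 N, or if a joint passes its speed limit or range.

## Robot

A 6-joint arm with a two-finger parallel gripper is mounted at the origin on the work surface. World frame = base frame: x ahead of the robot, y to its left, z up, the work surface at z = 0. Lengths are in m, angles in degrees, forces in N, time in s.
With the tool pointing down it reaches from about 0.325 to 0.875 m from the base axis. Payload 4.4 kg.
Tool frame: the origin (TCP) lies where the fingers leave the gripper's body, on its centre line; the fingertips stand 73 mm ahead of it and the grasp point (between the pads) lies 54 mm ahead of it; z points along the fingers, y is the line along which they close (so a half turn about z gives the same grasp; the last joint's range is limited). The gripper opens to 85 mm and grips with 20 to 120 N. Pads are 22 mm wide; open, the fingers measure 114 mm over their backs; the gripper's body (76 mm by 85 mm) begins 54 mm behind the grasp point. The pads swing forward as they close: fully open they stand 13 mm farther back than shut.
Start: joints at [66.836, 11.837, 88.321, -0, 79.842, -8.623], TCP at [0.144, 0.557, 0.304] pointing down, gripper open.
Joint ranges: [-156.59, 156.59], [-49.26, 127.26], [12.9, 141.05], [-63.56, 243.56], [4.71, 150.69], [-161.64, 161.64]. Speed limits (degrees/s): [159.86, 159.86, 180, 180, 180, 180].

## Interface

Orientations are given as [roll, pitch, yaw] about the fixed x, y, z axes, in that order (R = Rz(yaw) Ry(pitch) Rx(roll)).
In Python, from bench import ctrl, viewer, workorder gives the robot as it stands.
- The arm moves only by the tool apply_moves, never from a script. Its argument "targets" is a list of rows, each a list of 3 entries, a list of its own where there are three numbers: the shift along the tool's x, y, z in m, then the turn about the tool's z in units of 5 degrees (1.0 is 5 degrees), then the opening in per cent of the stroke, from 0 (shut) to 100 (fully open). In form: [[[tx, ty, tz], spin, hand], ...]. A call has 1 to 10 rows; each row is the pose to reach, as a shift and turn from the pose commanded when the call began, along the tool's axes at that moment; what a row does not reach only later rows make up. A row lasts 1/12 s, in which the tool goes at most 41.7 mm and 7.16 degrees, less where a joint would pass 70% of its speed; a pose out of reach is approached as far as the arm can. A call with a gripper value outside its range is refused whole. The fingers move at their own pace and stop on an object; "grip_force" is the grip in N (left out, the last holds). Time passes only in rows, so rows that repeat a pose let the fingers close. It gives the time, the measured TCP pose, the force, the opening and the grip force at its end, in the units of the state.
- ctrl.read_state(): the state, without advancing time (a new reading comes with each control period).
- viewer.read_camera(name): name is "side" or "top" or "wrist"; returns (picture, depth): 420x560x3 uint8, red, green, blue; 420x560 float32, m along the optical axis (not along the pixel's ray), 0 where there is no reading.
- viewer.camera_params(name): a dict with "intrinsics" (3x3 intrinsics, pixels), "k1" (the pictures are not rectified: a ray, as slopes to the right and down, at radius r is drawn at 1 + k1 r^2 times it, then the intrinsics apply), "rvec" (rotation vector, rad) and "tvec" (3), from world to camera coordinates, as OpenCV has them. Camera axes: x right, y down, z forward; pixel columns grow to the right and rows downward; lengths in m; the calibration is good to about 2 mm. A picture is of the moment at which its call begins: read the wrist's pose just before it. camera_params takes no time and is no camera call; for the wrist camera it gives the pose at the moment of the call.
- workorder.close_job(): hands the job in; it is judged then, once.
Trained networks look in the newest picture that a camera, given by its name, has taken for a name from the list of things; names that differ only in an ending like _2 or _b are one class to them, and where a whole thing is asked for, a point or a joint stands for the part that bears it (a point fixed in the world has none). Each returns a list of dicts, best first, with "confidence" (0 to 1); they miss things now and then, are a little off and sometimes report something else, mostly with a low value. They report only what shows in the picture. A call takes as long as a camera call. They do not tell look-alikes from the thing itself.
- viewer.cut_out(camera, target): "region" (420x560 bool, what is visible of it) and "box" ([centre column, centre row, width, height] in pixels, round what is visible of it).
- viewer.spot_point(camera, target): "at" ([row, column] in pixels: a listed point, or the origin of a listed thing).
The state is a dict: "time_s": time; "joints": joint angles; "dq": joint speeds; "joint_torque": joint torques, N m; "position": TCP position; "ee_rot": TCP orientation; "contact_force": force on the tool from outside, world axes, zero at the start; "ft_torque": the same for the moment, N m; "grip_width": finger opening in m; "grasp_force": force on a finger pad.
Only numpy, scipy, OpenCV 4.12 (cv2) and the standard library are available. Lean on these libraries where they do the work, as an engineer would, in place of code of your own. Each camera call takes 0.05 s, during which the arm holds its last target. There are 200 camera calls.

## Working session

There is one attempt and no reset: what is moved stays moved. The work goes in short steps, Python scripts to look and compute and a tool call to move; the robot and the scene stay as the last step left them, time stands still between calls to the robot, and variables do not carry over. Pictures are saved under pics/ and viewed, at most 10 in all, crops included, and the job is handed in when it is done.

Besides the shell and the picture viewer there is one more tool, called in YAML: its name, and indented under it one key for each argument. apply_moves: Moves the arm, as the interface text tells. Its arguments: {"type":"object","properties":{"targets":{"type":"array","items":{"type":"array"}},"grip_force":{"type":"number"}},"required":["targets"]}

```bash
mkdir -p pics
cat > h.py <<'E'
import numpy as np, cv2
from bench import ctrl, viewer, workorder
def cam(n):
    p=viewer.camera_params(n); R=cv2.Rodrigues(np.array(p["rvec"],float))[0]
    return np.array(p["intrinsics"],float),float(p["k1"]),R,np.array(p["tvec"],float).ravel()
def ray(n,u,v):
    K,k,R,t=cam(n); xd=(u-K[0,2])/K[0,0]; yd=(v-K[1,2])/K[1,1]; x,y=xd,yd
    for _ in range(20):
        s=1+k*(x*x+y*y); x,y=xd/s,yd/s
    return -R.T@t, R.T@np.array([x,y,1.0])
def at_z(n,u,v,z):
    o,d=ray(n,u,v); return o+d*(z-o[2])/d[2]
def at_d(n,u,v,dep):
    o,d=ray(n,u,v); return o+d*dep
def cloud(n,dep,mask):
    vv,uu=np.nonzero(mask&(dep>0)); K,k,R,t=cam(n)
    xd=(uu-K[0,2])/K[0,0]; yd=(vv-K[1,2])/K[1,1]; x,y=xd.copy(),yd.copy()
    for _ in range(20):
        s=1+k*(x*x+y*y); x,y=xd/s,yd/s
    P=np.stack([x,y,np.ones_like(x)],1)*dep[vv,uu][:,None]
    return (P-t)@R
def save(n,img): cv2.imwrite(n,img[:,:,::-1])
E
python3 - <<'E'
from h import *
s=ctrl.read_state(); print(s["time_s"],s["position"],s["ee_rot"],s["grip_width"])
for c in("top","side"):
    im,d=viewer.read_camera(c); save(f"pics/{c}0.png",im); np.save(c+"_d.npy",d)
    print(c,"campos",at_d(c,280,210,0))
    for t in("tin_mouth","knob","collar"):
        for r in viewer.spot_point(c,t):
            v,u=r["at"]; z={"tin_mouth":.09,"knob":.062,"collar":.034}[t]
            print(t,round(r["confidence"],2),round(u),round(v),at_z(c,u,v,z).round(3))
E
```

```text
0.0 [0.14413364 0.5560262  0.30271565] [-1.79867386e+02 -1.94957638e-02  1.65459249e+02] 0.08559643192723185
top campos [ 0.30635298 -0.06799479  1.24658911]
tin_mouth 0.82 296 233 [ 0.449 -0.127  0.09 ]
knob 0.73 369 231 [ 0.462 -0.343  0.062]
knob 0.42 199 200 [0.542 0.166 0.062]
collar 0.9 200 272 [0.331 0.154 0.034]
collar 0.84 201 202 [0.541 0.164 0.034]
collar 0.58 151 134 [0.761 0.339 0.034]
side campos [0.17803995 0.47630126 0.80524357]
tin_mouth 0.98 337 193 [ 0.441 -0.131  0.09 ]
knob 0.69 225 269 [0.544 0.168 0.062]
knob 0.61 369 153 [ 0.453 -0.336  0.062]
collar 0.77 315 324 [0.325 0.158 0.034]
collar 0.62 102 285 [0.753 0.342 0.034]
collar 0.58 225 274 [0.549 0.166 0.034]
```

```bash
python3 -c "
import cv2;a=cv2.imread('pics/top0.png');b=cv2.imread('pics/side0.png');print(a.shape)"
```

```text
(420, 560, 3)
```

View pics/top0.png

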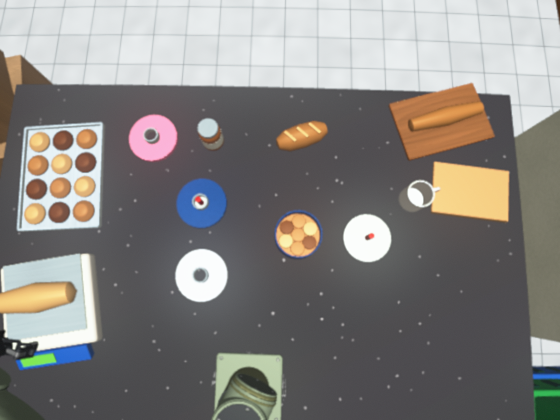

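View pics/side0.png

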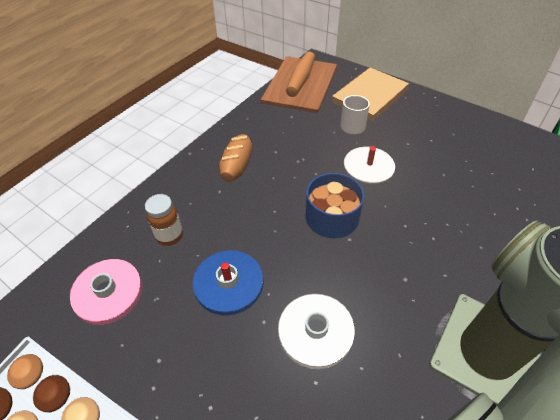

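Candidates for the pair (top picture): the blue cover with a red knob at (200,202), a bare white inner lid with a red knob at (369,237), a white cover at (201,274) and a pink cover at (152,135). The blue pair at y≈+0.166 has the leftmost red knob, so that is my choice. The tin is at (297,234). Next I'll check a close crop and refine the positions.

Run:
```python
from h import *
im=cv2.imread("pics/side0.png"); cv2.imwrite("pics/crop.png",cv2.resize(im[235:325,170:290],None,fx=5,fy=5,interpolation=cv2.INTER_CUBIC))
for c in("top","side"):
    a=cv2.imread(f"pics/{c}0.png"); d=np.load(c+"_d.npy"); h=cv2.cvtColor(a,cv2.COLOR_BGR2HSV)
    blue=(h[...,0]>100)&(h[...,0]<130)&(h[...,1]>120)
    P=cloud(c,d,np.ones_like(blue))
    for nm,g,z0,z1 in(("cover",(.545,.166),.012,.03),("rim",(.445,-.129),.083,.1)):
        m=(np.hypot(P[:,0]-g[0],P[:,1]-g[1])<.095)&(P[:,2]>z0)&(P[:,2]<z1); Q=P[m]
        (x,y),r=cv2.minEnclosingCircle((Q[:,:2]*1000).astype(np.float32))
        print(c,nm,m.sum(),round(x),round(y),round(r),"medz",np.median(Q[:,2]).round(4))
    r=viewer.cut_out(c,"tin")
    for q in r[:2]: print(c,"tin",q["confidence"],q["box"])
```

```text
top cover 1772 542 168 79 medz 0.0198
top rim 213 446 -132 69 medz 0.0887
side cover 3107 543 168 80 medz 0.02
side rim 373 447 -132 71 medz 0.0879
side tin 0.96 [334.4, 206.1, 55.5, 66.4]
```

View pics/crop.png

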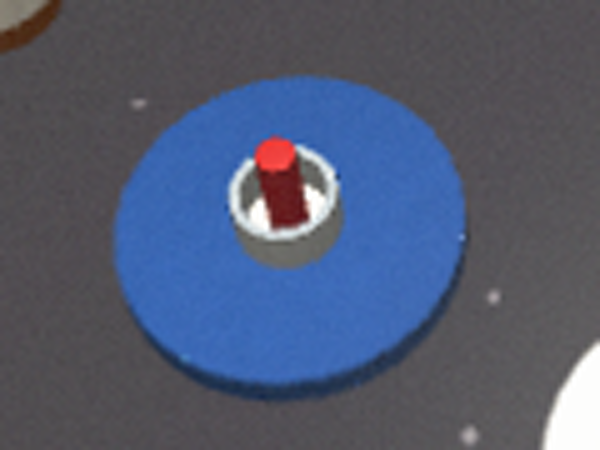

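The crop shows the blue cover with its steel collar at about (285,200) and the red knob standing up through it, so the choice is confirmed. The cover is at (0.5425, 0.168) and the rim at (0.4465, -0.132). I'm moving above the pair now.

apply_moves:
  targets:
    - [[-0.015, -0.009, 0], 0, 60]
    - [[-0.045, -0.026, 0], 0, 60]
    - [[-0.08, -0.046, 0], 0, 60]
    - [[-0.115, -0.066, 0], 0, 60]
    - [[-0.15, -0.086, 0], 0, 60]
    - [[-0.185, -0.106, 0], 0, 60]
    - [[-0.22, -0.126, 0], 0, 60]
    - [[-0.25, -0.143, 0], 0, 60]
    - [[-0.28, -0.16, 0], 0, 60]
    - [[-0.31, -0.177, 0], 0, 60]
  grip_force: 50

```text
time_s: 1.33
position: [0.4011, 0.306, 0.3042]
ee_rot: [180.0, 0.0, 165.4]
contact_force: [0.7, 0.4, 0.5]
grip_width: 0.0511
grasp_force: 0.0
```

apply_moves:
  targets:
    - [[-0.03, -0.017, 0], 0, 60]
    - [[-0.06, -0.034, 0], 0, 60]
    - [[-0.09, -0.051, 0], 0, 60]
    - [[-0.12, -0.069, 0], 0, 60]
    - [[-0.145, -0.083, 0.01], 0, 60]
    - [[-0.16, -0.092, 0.02], 0, 60]
    - [[-0.168, -0.097, 0.03], 0, 60]
    - [[-0.173, -0.099, 0.04], 0, 60]
    - [[-0.173, -0.099, 0.04], 0, 60]
    - [[-0.173, -0.099, 0.04], 0, 60]

```text
time_s: 2.17
position: [0.5415, 0.1688, 0.2627]
ee_rot: [-180.0, -0.2, 165.5]
contact_force: [-0.2, 0.7, 0.5]
grip_width: 0.0515
grasp_force: 0.0
```

```bash
cat > w.py <<'E'
from h import *
import sys
s=ctrl.read_state(); p=np.array(s["position"]); print(s["time_s"],p,s["ee_rot"],s["grip_width"],s["contact_force"],s["grasp_force"])
R=__import__("scipy.spatial.transform",fromlist=["x"]).Rotation.from_euler("xyz",s["ee_rot"],degrees=True).as_matrix()
im,d=viewer.read_camera("wrist"); save(sys.argv[1],im)
h=cv2.cvtColor(im,cv2.COLOR_RGB2HSV)
red=((h[...,0]<6)|(h[...,0]>174))&(h[...,1]>150)&(h[...,2]>60)
P=cloud("wrist",d,red)
if len(P)>10:
    zt=np.percentile(P[:,2],95); T=P[P[:,2]>zt-.004]
    (x,y),r=cv2.minEnclosingCircle((T[:,:2]*1000).astype(np.float32))
    c=np.array([x/1000,y/1000,zt]); print("knob top",c.round(4),"r",r,"tool offset",(R.T@(c-p)).round(4))
for z0,z1,nm in ((.012,.03,"disc"),(.083,.096,"rim")):
    A=cloud("wrist",d,(h[...,0]>100)&(h[...,0]<130)&(h[...,1]>100)); A=A[(A[:,2]>z0)&(A[:,2]<z1)]
    if len(A)>50:
        (x,y),r=cv2.minEnclosingCircle((A[:,:2]*1000).astype(np.float32)); c=np.array([x/1000,y/1000,np.median(A[:,2])])
        print(nm,c.round(4),"r",r,"tool offset",(R.T@(c-p)).round(4))
E
python3 w.py pics/w1.png
```

```text
2.1667 [0.54151675 0.16876633 0.26274581] [-1.79963899e+02 -1.62678118e-01  1.65494390e+02] 0.05150806743983004 [-0.24068378  0.71094107  0.47812045] 0.0
knob top [0.5418 0.1676 0.0787] r 8.570907592773438 tool offset [-0.0011 -0.001   0.184 ]
disc [0.527  0.0774 0.0221] r 168.42050170898438 tool offset [-0.0095 -0.092   0.2407]
```

View pics/w1.png

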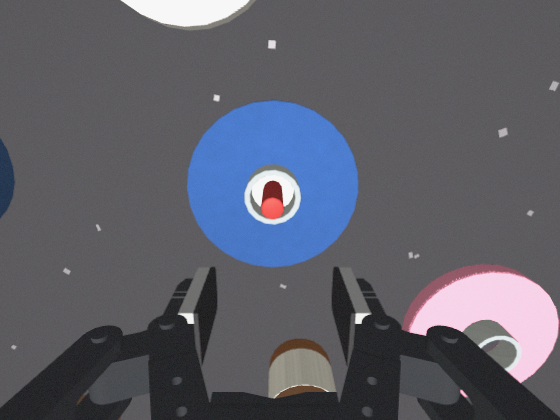

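The wrist view shows the knob top at (272,208), with an offset of about 1 mm. I'll descend so the fingertips stop just above the collar's top, then close.

apply_moves:
  targets:
    - [[-0.001, -0.001, 0.015], 0, 45]
    - [[-0.001, -0.001, 0.035], 0, 45]
    - [[-0.001, -0.001, 0.06], 0, 45]
    - [[-0.001, -0.001, 0.085], 0, 45]
    - [[-0.001, -0.001, 0.105], 0, 45]
    - [[-0.001, -0.001, 0.12], 0, 45]
    - [[-0.001, -0.001, 0.13], 0, 45]
    - [[-0.001, -0.001, 0.135], 0, 45]
    - [[-0.001, -0.001, 0.138], 0, 45]
    - [[-0.001, -0.001, 0.138], 0, 45]

```text
time_s: 3.05
position: [0.5435, 0.1674, 0.1263]
ee_rot: [180.0, 0.0, 165.5]
contact_force: [-0.0, 0.4, 0.2]
grip_width: 0.0384
grasp_force: 0.0
```

apply_moves:
  targets:
    - [[0, 0, 0], 0, 0]
    - [[0, 0, 0], 0, 0]
    - [[0, 0, 0], 0, 0]
    - [[0, 0, 0], 0, 0]
    - [[0, 0, 0], 0, 0]
    - [[0, 0, 0], 0, 0]
  grip_force: 50

```text
time_s: 3.55
position: [0.5443, 0.1671, 0.1273]
ee_rot: [179.9, 0.1, 165.5]
contact_force: [-0.8, -0.7, 5.9]
grip_width: 0.0164
grasp_force: 49.2
```

```bash
python3 w.py pics/w2.png; python3 -c "
from h import *
im,d=viewer.read_camera('side'); save('pics/s2.png',cv2.resize(im[140:330,130:330],None,fx=3,fy=3))"
```

```text
3.55 [0.54425623 0.16706885 0.12733657] [1.79942514e+02 1.28048776e-01 1.65457366e+02] 0.016419918048936333 [-0.8121233  -0.73426506  5.86549602] 49.16449248790741
knob top [0.5414 0.1677 0.0777] r 8.9536771774292 tool offset [ 0.003  -0.0001  0.0496]
disc [0.5424 0.1678 0.0211] r 78.26741790771484 tool offset [2.200e-03 1.000e-04 1.062e-01]
```

View pics/w2.png

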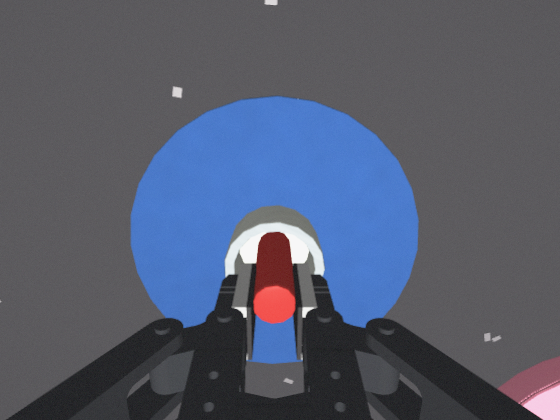

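The wrist view shows the fingers round the knob, whose top is at (274,304), and 49 N on the pads. The cover is still nested. I'll lift and check.

apply_moves:
  targets:
    - [[0, 0, -0.003], 0, 0]
    - [[0, 0, -0.008], 0, 0]
    - [[0, 0, -0.016], 0, 0]
    - [[0, 0, -0.03], 0, 0]
    - [[0, 0, -0.05], 0, 0]
    - [[0, 0, -0.07], 0, 0]
    - [[0, 0, -0.09], 0, 0]
    - [[0, 0, -0.11], 0, 0]
    - [[0, 0, -0.12], 0, 0]
    - [[0, 0, -0.125], 0, 0]
  grip_force: 60

```text
time_s: 4.48
position: [0.5441, 0.167, 0.253]
ee_rot: [179.9, 0.2, 165.5]
contact_force: [0.2, -0.1, -4.0]
grip_width: 0.0162
grasp_force: 58.8
```

apply_moves:
  targets:
    - [[0, -0.006, -0.01], 0, 0]
    - [[0.001, -0.02, -0.015], 0, 0]
    - [[0.002, -0.04, -0.015], 0, 0]
    - [[0.003, -0.06, -0.015], 0, 0]
    - [[0.004, -0.085, -0.015], 0, 0]
    - [[0.006, -0.11, -0.015], 0, 0]
    - [[0.007, -0.135, -0.015], 0, 0]
    - [[0.008, -0.155, -0.015], 0, 0]
    - [[0.009, -0.17, -0.015], 0, 0]
    - [[0.01, -0.18, -0.015], 0, 0]

```text
time_s: 5.32
position: [0.4867, -0.007, 0.2649]
ee_rot: [-179.9, -0.1, 165.3]
contact_force: [-0.6, -0.1, -3.3]
grip_width: 0.0161
grasp_force: 58.8
```

apply_moves:
  targets:
    - [[0.001, -0.01, 0], 0, 0]
    - [[0.002, -0.025, 0], 0, 0]
    - [[0.003, -0.045, 0], 0, 0]
    - [[0.004, -0.07, 0], 0, 0]
    - [[0.005, -0.09, 0], 0, 0]
    - [[0.006, -0.11, 0], 0, 0]
    - [[0.007, -0.123, 0], 0, 0]
    - [[0.007, -0.13, 0], 0, 0]
    - [[0.007, -0.134, 0], 0, 0]
    - [[0.007, -0.134, 0], 0, 0]

```text
time_s: 6.15
position: [0.4479, -0.1331, 0.2657]
ee_rot: [180.0, -0.0, 165.4]
contact_force: [0.4, -0.6, -3.6]
grip_width: 0.0161
grasp_force: 58.9
```

```bash
cat > v.py <<'E'
from h import *
from scipy.spatial.transform import Rotation as Ro
import sys
s=ctrl.read_state(); p=np.array(s["position"]); R=Ro.from_euler("xyz",s["ee_rot"],degrees=True).as_matrix()
print(s["time_s"],p.round(4),np.round(s["ee_rot"],2),s["grip_width"],np.round(s["contact_force"],2),s["grasp_force"])
for c in("wrist","top","side"):
    im,d=viewer.read_camera(c)
    if len(sys.argv)>1: save(f"pics/{sys.argv[1]}_{c}.png",im)
    h=cv2.cvtColor(im,cv2.COLOR_RGB2HSV); b=(h[...,0]>100)&(h[...,0]<130)&(h[...,1]>100)
    A=cloud(c,d,b); A=A[np.hypot(*(A[:,:2]-p[:2]).T)<.11]
    zs=A[A[:,2]<p[2]-.05]
    if c!="wrist":
        Q=zs[(zs[:,2]<.094)&(zs[:,2]>.01)]; print(c,"tin pts",len(Q),(Q.min(0).round(4),Q.max(0).round(4)) if len(Q) else "")
    zt=np.percentile(zs[:,2],70); Q=zs[abs(zs[:,2]-zt)<.006]
    (x,y),r=cv2.minEnclosingCircle((Q[:,:2]*1000).astype(np.float32))
    cf=np.linalg.lstsq(np.c_[Q[:,:2]-p[:2],np.ones(len(Q))],Q[:,2],rcond=None)[0]
    print(c,"disc",round(x,1),round(y,1),"r",round(r,1),"z",zt.round(4),"n",len(Q),"slope deg",np.degrees(cf[:2]).round(2))
    red=((h[...,0]<6)|(h[...,0]>174))&(h[...,1]>150)&(h[...,2]>60)
    P=cloud(c,d,red); P=P[np.hypot(*(P[:,:2]-p[:2]).T)<.03]
    if c=="wrist" and len(P)>10:
        zt=np.percentile(P[:,2],95); T=P[P[:,2]>zt-.004]
        (x,y),r=cv2.minEnclosingCircle((T[:,:2]*1000).astype(np.float32)); print("knob top",x,y,zt,r)
E
python3 v.py l
```

```text
6.15 [ 0.4479 -0.1331  0.2657] [ 1.7999e+02 -2.0000e-02  1.6542e+02] 0.016061092834591846 [ 0.38 -0.57 -3.55] 58.900208473205566
wrist disc 445.7 -131.6 r 78.1 z 0.1598 n 44970 slope deg [-0.13  0.06]
knob top 444.8546142578125 -131.75025939941406 0.21600706827084432 9.03887939453125
top tin pts 0 
top disc 428.8 -120.1 r 65.1 z 0.1593 n 980 slope deg [ 0.2  -0.03]
side tin pts 1168 (array([ 0.377 , -0.1741,  0.01  ]), array([ 0.5116, -0.0609,  0.0921]))
side disc 447.4 -126.9 r 78.8 z 0.1584 n 2091 slope deg [ 0.07 -0.22]
```

View pics/l_side.png

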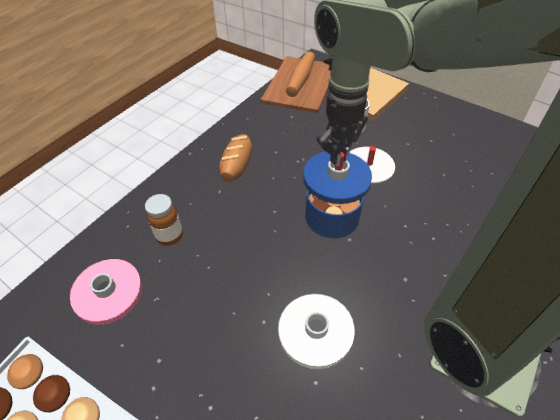

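The side view shows the pair held level at (338,175) above the tin at (333,215). One better fit of the rim centre from the first pictures, before I lower.

Run:
```python
from h import *
from scipy.optimize import least_squares as ls
for c in("top","side"):
    a=cv2.imread(f"pics/{c}0.png"); d=np.load(c+"_d.npy"); P=cloud(c,d,d>0)
    for nm,g,z0,z1,R in(("rim",(.4465,-.132),.082,.098,.067),):
        r=np.hypot(P[:,0]-g[0],P[:,1]-g[1]); Q=P[(r<.08)&(P[:,2]>z0)&(P[:,2]<z1)]
        f=ls(lambda q:np.hypot(Q[:,0]-q[0],Q[:,1]-q[1])-q[2],[*g,R],loss="soft_l1",f_scale=.002); print(c,nm,len(Q),f.x.round(4))
    # tin box from networks-free colour mask: rim ellipse at z=.09
    h=cv2.cvtColor(a,cv2.COLOR_BGR2HSV); b=((h[...,0]>100)&(h[...,0]<130)&(h[...,1]>100)).astype(np.uint8)
    if c=="top":
        n,l,st,ce=cv2.connectedComponentsWithStats(b)
        i=l[234,297-23:297+24]; k=np.bincount(i[i>0]).argmax(); cs,_=cv2.findContours((l==k).astype(np.uint8),0,1)
        e=cv2.fitEllipse(max(cs,key=len)); print(e,at_z(c,*e[0],.09).round(4))
```

```text
top rim 217 [ 0.4458 -0.1316  0.0666]Traceback (most recent call last):
  File "<stdin>", line 12, in <module>
ValueError: attempt to get argmax of an empty sequence
```

The rim centre is at (0.446, -0.132), so the lids are within 1 mm. I'll lower and slow down near the rim.

apply_moves:
  targets:
    - [[-0.001, 0, 0.006], 0, 0]
    - [[-0.001, 0, 0.015], 0, 0]
    - [[-0.001, 0, 0.025], 0, 0]
    - [[-0.001, 0, 0.033], 0, 0]
    - [[-0.001, 0, 0.039], 0, 0]
    - [[-0.001, 0, 0.043], 0, 0]
    - [[-0.001, 0, 0.046], 0, 0]
    - [[-0.001, 0, 0.048], 0, 0]
    - [[-0.001, 0, 0.05], 0, 0]
    - [[-0.001, 0, 0.051], 0, 0]

```text
time_s: 7.13
position: [0.4491, -0.1331, 0.2149]
ee_rot: [-180.0, 0.0, 165.5]
contact_force: [0.6, -0.9, -3.8]
grip_width: 0.0157
grasp_force: 58.9
```

apply_moves:
  targets:
    - [[0, 0, 0.001], 0, 0]
    - [[0, 0, 0.002], 0, 0]
    - [[0, 0, 0.003], 0, 0]
    - [[0, 0, 0.004], 0, 0]
    - [[0, 0, 0.005], 0, 0]
    - [[0, 0, 0.006], 0, 0]
    - [[0, 0, 0.007], 0, 0]
    - [[0, 0, 0.007], 0, 0]
    - [[0, 0, 0.007], 0, 0]

```text
time_s: 7.88
position: [0.449, -0.133, 0.2078]
ee_rot: [180.0, -0.0, 165.5]
contact_force: [0.8, 0.5, -3.4]
grip_width: 0.0161
grasp_force: 58.9
```

apply_moves:
  targets:
    - [[0, 0, 0.001], 0, 0]
    - [[0, 0, 0.002], 0, 0]
    - [[0, 0, 0.0025], 0, 0]
    - [[0, 0, 0.003], 0, 0]
    - [[0, 0, 0.0035], 0, 0]
    - [[0, 0, 0.0035], 0, 0]

```text
time_s: 8.38
position: [0.4489, -0.133, 0.2043]
ee_rot: [180.0, -0.0, 165.5]
contact_force: [0.4, -0.0, -2.9]
grip_width: 0.0158
grasp_force: 58.9
```

apply_moves:
  targets:
    - [[0, 0, 0.0005], 0, 0]
    - [[0, 0, 0.001], 0, 0]
    - [[0, 0, 0.0015], 0, 0]
    - [[0, 0, 0.0015], 0, 0]

```text
time_s: 8.72
position: [0.4491, -0.133, 0.2034]
ee_rot: [-180.0, 0.0, 165.5]
contact_force: [-2.0, 2.0, 1.0]
grip_width: 0.0159
grasp_force: 59.4
```

Contact has begun at the expected height (0.2033). I'll press very slightly and check that it's seated.

apply_moves:
  targets:
    - [[0, 0, 0.0005], 0, 0]
    - [[0, 0, 0.001], 0, 0]
    - [[0, 0, 0.001], 0, 0]

```text
time_s: 8.97
position: [0.4491, -0.133, 0.2033]
ee_rot: [-180.0, -0.0, 165.5]
contact_force: [-4.3, 1.9, 8.3]
grip_width: 0.0158
grasp_force: 60.1
```

```bash
python3 v.py m
```

```text
8.9667 [ 0.4491 -0.133   0.2033] [-179.99   -0.    165.47] 0.015847263146504087 [-4.27  1.92  8.33] 60.11716961860657
wrist disc 446.8 -132.2 r 78.1 z 0.0974 n 45013 slope deg [0.   0.03]
knob top 445.9546203613281 -132.4368896484375 0.1536553346945673 9.08442211151123
top tin pts 188 (array([ 0.3706, -0.1806,  0.0885]), array([ 0.4577, -0.0572,  0.094 ]))
top disc 428.1 -120.0 r 63.3 z 0.0969 n 853 slope deg [ 0.1  -0.06]
side tin pts 1081 (array([ 0.3712, -0.1892,  0.0102]), array([ 0.5247, -0.0521,  0.094 ]))
side disc 447.9 -127.7 r 78.6 z 0.0962 n 1938 slope deg [ 0.17 -0.25]
```

It is seated: cover face at 0.097, knob top at 0.1537, no slope. I'll release.

apply_moves:
  targets:
    - [[0, 0, -0.001], 0, 5]
    - [[0, 0, -0.001], 0, 20]
    - [[0, 0, -0.001], 0, 40]
    - [[0, 0, -0.001], 0, 60]
    - [[0, 0, -0.001], 0, 80]
    - [[0, 0, -0.001], 0, 95]
    - [[0, 0, -0.001], 0, 95]
    - [[0, 0, -0.001], 0, 95]
  grip_force: 40

```text
time_s: 9.78
position: [0.4491, -0.133, 0.2029]
ee_rot: [-180.0, 0.0, 165.5]
contact_force: [-1.1, -0.4, 0.3]
grip_width: 0.0813
grasp_force: 0.0
```

```bash
python3 v.py n
```

```text
9.7833 [ 0.4491 -0.133   0.2029] [-1.8000e+02  1.0000e-02  1.6546e+02] 0.081312656758595 [-1.07 -0.4   0.34] 0.0
wrist disc 447.1 -132.6 r 78.2 z 0.0974 n 49373 slope deg [-0.01  0.02]
knob top 446.5078430175781 -132.14547729492188 0.15361354350986647 9.065669059753418
top tin pts 199 (array([ 0.3703, -0.1805,  0.0865]), array([ 0.4608, -0.06  ,  0.094 ]))
top disc 427.9 -120.2 r 63.1 z 0.0968 n 833 slope deg [0.35 0.06]
side tin pts 1083 (array([ 0.3718, -0.2   ,  0.01  ]), array([ 0.5237, -0.0518,  0.094 ]))
side disc 447.8 -130.3 r 78.5 z 0.0962 n 1855 slope deg [ 0.17 -0.26]
```

View pics/n_wrist.png

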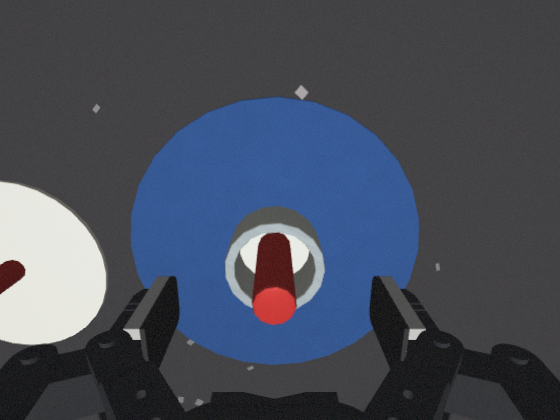

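The wrist view shows the collar ring at (274,268) centred between the open fingers at columns 177 and 373, with the knob free. Now I'll centre, descend round the collar and close.

apply_moves:
  targets:
    - [[0.001, 0, 0.001], 0, 95]
    - [[0.002, 0, 0.004], 0, 95]
    - [[0.002, 0, 0.009], 0, 95]
    - [[0.002, 0, 0.014], 0, 95]
    - [[0.002, 0, 0.019], 0, 95]
    - [[0.002, 0, 0.023], 0, 95]
    - [[0.002, 0, 0.026], 0, 95]
    - [[0.002, 0, 0.028], 0, 95]
    - [[0.002, 0, 0.029], 0, 95]
    - [[0.002, 0, 0.029], 0, 95]

```text
time_s: 10.77
position: [0.447, -0.1325, 0.1736]
ee_rot: [180.0, -0.0, 165.5]
contact_force: [-0.2, 0.4, -0.3]
grip_width: 0.0813
grasp_force: 0.0
```

apply_moves:
  targets:
    - [[0, 0, 0], 0, 80]
    - [[0, 0, 0], 0, 70]
    - [[0, 0, 0], 0, 62]
    - [[0, 0, 0], 0, 56]
    - [[0, 0, 0], 0, 40]
    - [[0, 0, 0], 0, 20]
    - [[0, 0, 0], 0, 20]
    - [[0, 0, 0], 0, 20]
  grip_force: 40

```text
time_s: 11.43
position: [0.4474, -0.1325, 0.1745]
ee_rot: [180.0, 0.0, 165.4]
contact_force: [-1.3, 1.1, 6.0]
grip_width: 0.0468
grasp_force: 41.1
```

```bash
python3 v.py o
```

```text
11.4333 [ 0.4474 -0.1325  0.1745] [1.7999e+02 4.0000e-02 1.6545e+02] 0.04682786457780002 [-1.28  1.14  6.  ] 41.1184430681169
wrist disc 446.9 -132.6 r 78.0 z 0.0974 n 53908 slope deg [-0.01  0.03]
knob top 446.4753112792969 -132.5741729736328 0.15353734143674477 9.374040603637695
top tin pts 160 (array([ 0.3703, -0.175 ,  0.0888]), array([ 0.4551, -0.0603,  0.094 ]))
top disc 425.2 -118.8 r 61.6 z 0.0969 n 768 slope deg [-0.05  0.21]
side tin pts 1074 (array([ 0.3719, -0.2078,  0.0101]), array([ 0.5253, -0.0524,  0.094 ]))
side disc 447.9 -129.7 r 78.2 z 0.0961 n 1727 slope deg [ 0.15 -0.28]
```

The collar is held. I'll lift straight up, gently at first.

apply_moves:
  targets:
    - [[0, 0, -0.001], 0, 20]
    - [[0, 0, -0.003], 0, 20]
    - [[0, 0, -0.006], 0, 20]
    - [[0, 0, -0.01], 0, 20]
    - [[0, 0, -0.015], 0, 20]
    - [[0, 0, -0.021], 0, 20]
    - [[0, 0, -0.028], 0, 20]
    - [[0, 0, -0.036], 0, 20]
    - [[0, 0, -0.044], 0, 20]
    - [[0, 0, -0.052], 0, 20]
  grip_force: 50

```text
time_s: 12.42
position: [0.4472, -0.1326, 0.227]
ee_rot: [-180.0, 0.0, 165.5]
contact_force: [0.1, 0.1, -2.6]
grip_width: 0.0468
grasp_force: 51.5
```

apply_moves:
  targets:
    - [[0, 0, -0.008], 0, 20]
    - [[0, 0, -0.017], 0, 20]
    - [[0, 0, -0.027], 0, 20]
    - [[0, 0, -0.037], 0, 20]
    - [[0, 0, -0.047], 0, 20]
    - [[0, 0, -0.056], 0, 20]
    - [[0, 0, -0.062], 0, 20]
    - [[0, 0, -0.066], 0, 20]
    - [[0, 0, -0.068], 0, 20]
    - [[0, 0, -0.068], 0, 20]

```text
time_s: 13.25
position: [0.4472, -0.1325, 0.2942]
ee_rot: [-180.0, 0.0, 165.5]
contact_force: [-0.3, -0.2, -2.6]
grip_width: 0.0461
grasp_force: 51.5
```

apply_moves:
  targets:
    - [[0, 0, 0], 0, 20]
    - [[0, 0, 0], 0, 20]
    - [[0, 0, 0], 0, 20]
    - [[0, 0, 0], 0, 20]

```text
time_s: 13.58
position: [0.4469, -0.1324, 0.2934]
ee_rot: [180.0, -0.1, 165.5]
contact_force: [0.1, 1.1, -2.9]
grip_width: 0.0464
grasp_force: 51.5
```

```bash
python3 v.py p
```

```text
13.5833 [ 0.4469 -0.1324  0.2934] [ 1.7999e+02 -5.0000e-02  1.6545e+02] 0.04640063479966704 [ 0.09  1.06 -2.91] 51.52029398828745
wrist disc 446.3 -132.4 r 77.8 z 0.2163 n 55012 slope deg [-0.09 -0.01]
top tin pts 1 (array([ 0.4002, -0.0782,  0.0917]), array([ 0.4002, -0.0782,  0.0917]))
top disc 423.2 -118.2 r 60.9 z 0.2157 n 999 slope deg [-0.06  0.06]
side tin pts 137 (array([ 0.3836, -0.1042,  0.01  ]), array([ 0.4863, -0.0609,  0.0772]))
side disc 447.3 -130.1 r 78.0 z 0.2154 n 1974 slope deg [0.07 0.05]
```

View pics/p_side.png

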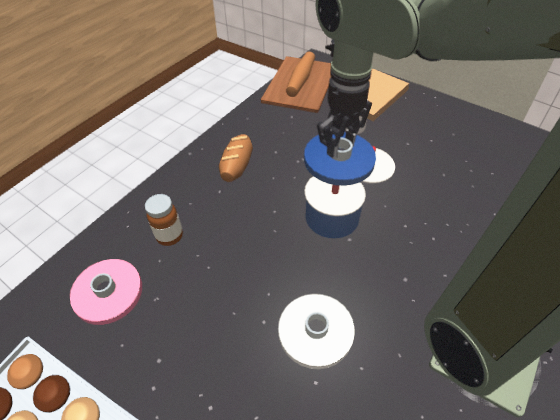

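The side view shows the blue cover level at (340,158) in the gripper, its lower edge at about 0.197. The white inner lid is seated on the tin at (335,195), with its knob top at 0.153 below the cover. I'm handing in.

```bash
python3 -c "
from bench import workorder; print(workorder.close_job())"
```

```text
the job is handed in; nothing more can be done
None
```

The job is handed in: the inner lid is seated on the tin, and the gripper is holding the blue cover level and still above it, its lower edge about 4 cm above the knob's top.

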